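# Fit a splined yoke in phase, close the telescopic drive shaft and gauge its length

### The job

Fit the loose steel yoke, ears up, on the splined end of the telescopic drive shaft that stands in the checking fixture: turn it until the teeth line up and its two ears are in phase with (parallel to) the ears of the shaft's lower yoke, and slide it right down to the shoulder. Then press the shaft closed, the inner stage fully home first and then the middle stage, let go, and swing the gauge arm over the yoke all the way to its stop to check the closed length. Leave the V-block and the dark setup block where they are.

Things in the scene. Friction and masses are not known exactly. Their poses are not given: they have to be found in the camera images.
- yoke: Loose steel universal-joint yoke, 0.35 kg, 82 mm tall, standing ears up. Origin: centre of the hub's underside, z up. Hub 54 mm diameter, z 0 to 42 mm, open right through; inside are six slots 11.6 mm wide at 0, 60, 120... degrees from the yoke's x axis out to radius 21.3 mm, between them teeth in to radius 15.3 mm. Half a turn about z makes no difference.
- yoke_ears (a point): Point midway between the yoke's two ears, on the hub axis 60 mm above the hub's underside; axes as the yoke's. Ears: flat, parallel, 10 mm thick, 36 mm wide along x, from the hub top (42 mm) to 82 mm with rounded tops; flat outer faces at y = +27 and -27 mm (54 mm apart). Grip them here from above, closing along the yoke's y.
- fixture: Fixed checking fixture: grey base 78 x 190 x 14 mm. Origin on the work surface under the upright shaft axis, z up. The shaft cannot turn: its lower yoke's two ears are at fixture +y and -y (pin along y, 37 mm up). Dark outer tube above, top collar 51 mm diameter ending 110 mm up. A post (22 mm diameter, 32 mm boss, 237 mm tall) with the gauge arm stands at fixture y = +95 mm.
- shoulder (a point): On the shaft axis at the top of the inner stage's 53 mm collar, where the yoke's underside seats; axes as the fixture's. Six teeth 9 mm wide stand on it at 0, 60, 120... degrees from x (40 mm over tips, 28 mm root), straight for 31.5 mm, rounded ends to 36 mm, then a nose 28 to 21 mm diameter to 42 mm. It is 196 mm above the surface drawn out, 126 mm with both stages home.
- inner_shaft (a joint): Travel of the inner stage down into the middle stage, m: 0 drawn out, 0.035 fully home (hard stop). Moves when the yoke is pushed down with about 6 to 12 N and stays where it is left. Starts at 0 to 0.008.
- middle_tube (a joint): Travel of the middle stage down into the outer tube, m: 0 drawn out, 0.035 fully home (hard stop). Stiffer than the inner stage: moves under about 13 to 20 N and stays where it is left, so a straight push on the yoke closes the inner stage first. Starts at 0 to 0.008.
- gauge_arm (a joint): Swing of the gauge arm about its post, rad: 0 = over the shaft at its stop (from the post along fixture -y); positive = swung aside towards fixture +x, counter-clockwise from above. Starts at 1.1 to 1.45, light friction (0.08 N m), stays put. Steel bar 18 mm wide, 12 mm thick, 139 mm long from the post axis, underside 212 mm above the surface: 4 mm over the ears of a yoke fully home.
- gauge_knob (a point): Centre of the black knob on top of the gauge arm, 55 mm from the post axis, 249 mm above the work surface: an upright knob of 21 mm diameter whose top is at 262 mm; the steel bar's top is at 224 mm.
- v_block: Bystander: small steel V-block 45 x 40 x 36 mm. Origin at the centre of its underside.
- setup_block: Bystander: dark setup block 50 x 75 x 25 mm. Origin at the centre of its underside.
There are look-alikes about, which are no part of the job. Of the things shaped like the yoke, the steel one is meant.

How it is judged:
By the outcome, as a careful person would: the job done as asked, in the order asked, and still so for the second after the job is handed in, with the robot touching nothing.
It also fails if it takes over 61 s, if anything falls off the work surface, if the arm or the gripper's body presses on something with over 40 N, if the wrist force passes 120 N, or if a joint passes its speed limit or range.

### The arm

A 6-joint arm with a two-finger parallel gripper is mounted at the origin on the work surface; the furniture and walls round the work are solid. World frame = base frame: x ahead of the robot, y to its left, z up, the work surface at z = 0. Lengths are in mm, angles in rad, forces in N, time in s.
With the tool pointing down it reaches from about 275 to 1000 mm from the base axis. Payload 8.4 kg.
Tool frame: the origin (TCP) lies between the finger pads; the fingertips stand 22 mm ahead of it and the grasp point (between the pads) lies 3 mm ahead of it; z points along the fingers, y is the line along which they close (so a half turn about z gives the same grasp; the last joint's range is limited). The gripper opens to 85 mm and grips with 20 to 120 N. Pads are 22 mm wide; open, the fingers measure 114 mm over their backs; the gripper's body (76 mm by 85 mm) begins 54 mm behind the grasp point. The pads swing forward as they close: fully open they stand 13 mm farther back than shut.
Start: joints at [1.152, 0.353, 1.633, -0, 1.155, -0.002], TCP at [253.022, 571.496, 253.281] pointing down, gripper open.
Joint ranges: [-2.63, 2.63], [-0.92, 2.1], [0.06, 2.66], [-1.3, 4.44], [0, 2.69], [-3.02, 3.02]. Speed limits (rad/s): [2.22, 2.22, 2.79, 3.14, 3.14, 3.14].

### API

Orientations are given as [roll, pitch, yaw] about the fixed x, y, z axes, in that order (R = Rz(yaw) Ry(pitch) Rx(roll)).
In Python, from rig import r, grab_frame gives the robot as it stands.
- The arm moves only by the shell command python3 -m inch 'ROWS' [FORCE]. ROWS is JSON, a list of rows, each a list of 7 numbers: the turn, a rotation vector about the tool's x, y, z as a fraction of full scale, then the shift along the tool's x, y, z as a fraction of full scale, then the closure, from 0 (fully open) to 1 (shut). In form: [[rx, ry, rz, dx, dy, dz, fingers], ...]. A call has 1 to 8 rows; each row shifts and turns the commanded pose from where the row before left it, along the tool's axes as they then stand; what a row does not reach is not made up. Full scale, the value 1, is 2.5 cm for a shift and pi rad for a turn. A row lasts 1/12 s, in which the tool goes at most 41.7 mm and 7.16 degrees, less where a joint would pass 70% of its speed; a pose out of reach is approached as far as the arm can. A call with a number of a shift or a turn outside -1 to 1 is refused whole. A call with a gripper value outside its range is refused whole. The fingers move at their own pace and stop on an object; FORCE is the grip in N (left out, the last holds). Time passes only in rows, so rows that do not move let the fingers close. It gives the time, the measured TCP pose, the force, the opening and the grip force at its end, in the units of the state.
- r.sense(): the state, without advancing time (a new reading comes with each control period).
- grab_frame(name): name is "side" or "top"; returns a dict with "pixels" (384x512x3 uint8, red, green, blue), "z_map" (384x512 float32, mm along the optical axis (not along the pixel's ray), 0 where there is no reading), "vertical_fov" (degrees; the focal length in pixels is half the picture's height over the tangent of half this angle, whatever the lens; pixels are square), "cx", "cy" (the principal point, pixels), "cam_to_world" (4x4, takes a point from camera to world coordinates). Camera axes: x right, y down, z forward; pixel columns grow to the right and rows downward; lengths in mm; the calibration is good to about 2 mm. A picture is of the moment at which its call begins.
- r.sign_off(): hands the job in; it is judged then, once.
The state is a dict: "clock": time; "qpos": joint angles; "qvel": joint speeds; "joint_efforts": joint torques, N m; "eef_pos": TCP position; "tcp_rot": TCP orientation; "contact_force": force on the tool from outside, world axes, zero at the start; "wrist_torque": the same for the moment, N m; "opening": opening from 0.0 (shut) to 1.0 (fully open); "grasp_force": force on a finger pad.
Only numpy, scipy, OpenCV 4.12 (cv2) and the standard library are available. Lean on these libraries where they do the work, as an engineer would, in place of code of your own. Each camera call takes 0.05 s, during which the arm holds its last target. There are 200 camera calls.

## Working session

There is one attempt and no reset: what is moved stays moved. The work goes in short steps, Python scripts to look and compute and a shell command to move; the robot and the scene stay as the last step left them, time stands still between calls to the robot, and variables do not carry over. Pictures are saved under pics/ and viewed, at most 10 in all, crops included, and the job is handed in when it is done.

```bash
mkdir -p pics
cat > h.py <<'E'
import numpy as np,cv2
from rig import r,grab_frame
def snap(n,tag):
    f=grab_frame(n); np.savez(f'pics/{tag}.npz',**f); cv2.imwrite(f'pics/{tag}.png',f['pixels'][...,::-1]); return f
def load(tag): return np.load(f'pics/{tag}.npz')
def cloud(f):
    z=f['z_map'].astype(float);h,w=z.shape
    fl=h/2/np.tan(np.radians(float(f['vertical_fov']))/2)
    u,v=np.meshgrid(np.arange(w),np.arange(h))
    p=np.stack([(u-float(f['cx']))*z/fl,(v-float(f['cy']))*z/fl,z,np.ones_like(z)],-1)
    P=(p@np.asarray(f['cam_to_world']).T)[...,:3]; P[z==0]=np.nan
    return P
def crop(tag,u0,v0,u1,v1,k):
    im=cv2.imread(f'pics/{tag}.png')[v0:v1,u0:u1]
    cv2.imwrite(f'pics/{tag}_c{u0}_{v0}.png',cv2.resize(im,None,fx=k,fy=k,interpolation=cv2.INTER_CUBIC))
E
python3 - <<'E'
from h import *
for n in('top','side'):
    f=snap(n,n+'0'); print(n,f['cam_to_world'],f['vertical_fov'],f['cx'],f['cy'])
a=np.vstack([cv2.imread('pics/top0.png'),cv2.imread('pics/side0.png')])
print(r.sense())
E
```

```text
top [[ 2.84784448e-02 -9.87687300e-01  1.53827099e-01  2.64853791e+02]
 [-9.99296135e-01 -2.43716955e-02  2.85176388e-02  8.41369163e+01]
 [-2.44174824e-02 -1.54530964e-01 -9.87686169e-01  1.08459673e+03]
 [ 0.00000000e+00  0.00000000e+00  0.00000000e+00  1.00000000e+00]] 52.473505503020085 258.295876629207 191.8001522930697
side [[ 9.99102425e-01 -2.13039938e-02  3.66126105e-02  3.36135430e+02]
 [-4.21618145e-02 -5.83578168e-01  8.10961715e-01 -1.09970141e+03]
 [ 4.08959687e-03 -8.11777470e-01 -5.83952578e-01  1.02364949e+03]
 [ 0.00000000e+00  0.00000000e+00  0.00000000e+00  1.00000000e+00]] 42.28929544362916 252.76752121322525 196.29107093562837
{'clock': 0.1, 'qpos': array([ 1.15158439e+00,  3.53578790e-01,  1.63408130e+00, -6.80370210e-06,
        1.15523349e+00, -2.41994523e-03]), 'qvel': array([-0.00031932, -0.00282415, -0.00013604,  0.00114867, -0.0009808 ,
       -0.0001859 ]), 'joint_efforts': array([ 1.90066285e-04, -6.06360340e+01, -3.42821431e+01,  1.63754844e-04,
        3.85961845e-03, -5.84641796e-06]), 'eef_pos': array([252.85921107, 571.10285161, 252.62759741]), 'tcp_rot': array([-3.14029172e+00,  3.07287078e-06,  2.72480342e+00]), 'contact_force': array([0.1303462 , 0.72404774, 0.08438223]), 'wrist_torque': array([-0.03712955,  0.00967158, -0.00436044]), 'grasp_force': 0.0, 'opening': 0.9981392233839543}
```

View pics/top0.png

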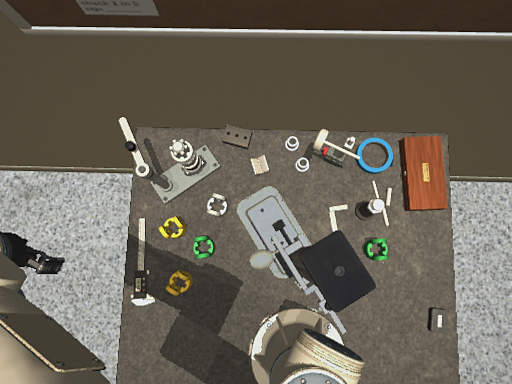

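View pics/side0.png

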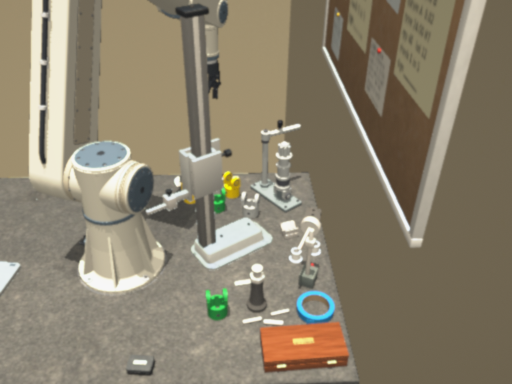

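Look-alikes in top view: the yellow (172,228), green (203,246), orange (179,282) and green (376,249) ones are painted. Only the grey one at (217,205) looks like steel, so I'll check it in a crop.

Run:
```python
from h import *
crop('top0',110,110,260,222,5)
f=load('top0');P=cloud(f)
def at(u,v): print((u,v),P[v,u].round(1))
for p in [(217,205),(210,200),(130,147),(142,170),(126,125),(181,150),(205,160),(165,190),(262,208),(262,260),(280,228),(239,135),(260,165)]: at(*p)
# heights in workspace
z=P[...,2]
for lo,hi in [(60,90),(190,250),(250,275),(300,900)]:
    m=(z>lo)&(z<hi)&(P[...,0]>200)
    q=np.argwhere(m)
    n,l,s,c=cv2.connectedComponentsWithStats(m.astype(np.uint8))
    for i in range(1,n):
        if s[i,4]>8: print(lo,hi,s[i],np.nanmin(P[l==i],0).round(),np.nanmax(P[l==i],0).round(),np.nanmedian(P[l==i],0).round(1))
g=load('side0');Q=cloud(g)
for p in [(198,30),(201,165),(285,145),(250,200),(280,122)]: print('side',p,Q[p[1],p[0]].round(1))
```

```text
(217, 205) [393.5 230.6  -0.8]
(210, 200) [401.8 244.7  40.1]
(130, 147) [486.1 393.2 259.7]
(142, 170) [439.6 370.  238.2]
(126, 125) [548.4 420.6 222.8]
(181, 150) [490.9 288.2 225.3]
(205, 160) [518.8 268.3  14.2]
(165, 190) [428.6 373.6  24.8]
(262, 208) [381.9 102.8  54.7]
(262, 260) [250.8  95.1 326.8]
(280, 228) [311.9  62.4 342.6]
(239, 135) [590.3 173.7  26.2]
(260, 165) [507.3 112.4  16.9]
60 90 [   0   99  512   14 2093] [ 657. -563.   60.] [662. 842.  90.] [659.4 123.2  75.2]
60 90 [339 151   6   5  16] [ 528. -109.   60.] [ 535. -100.   88.] [ 529.7 -103.3   74.4]
60 90 [183 155  21  19  99] [471. 266.  60.] [518. 316.  89.] [482.2 279.9  73.3]
60 90 [159 178   8   9  33] [433. 361.  60.] [453. 375.  90.] [438.3 363.5  75.7]
60 90 [212 193  14   8  61] [400. 201.  63.] [416. 236.  84.] [407.4 218.   78.2]
60 90 [364 203   8  12  35] [ 372. -182.   61.] [ 401. -164.   88.] [ 383.2 -166.7   73.7]
60 90 [207 209  13   7  60] [358. 215.  63.] [374. 246.  84.] [365.1 229.4  78.7]
60 90 [173 215  11  13  69] [325. 309.  61.] [357. 334.  86.] [339.2 319.8  77. ]
60 90 [159 225 
[... 945 characters left out ...]
75 [125 140  10  10  77] [483. 386. 250.] [503. 406. 263.] [491.  394.8 258.7]
250 275 [ 23 238   4   5  11] [273. 604. 251.] [281. 609. 260.] [279.1 606.8 254.3]
250 275 [ 57 257   8   6  30] [233. 515. 252.] [244. 525. 275.] [239.4 521.4 263.3]
300 900 [    0     0   512    71 34094] [ 635. -417.  300.] [662. 679. 556.] [642.2 101.8 466. ]
300 900 [ 250  219  127   93 5366] [200. -13. 301.] [329. 119. 736.] [252.9  27.4 728.2]
300 900 [   0  231   63   95 3092] [200. 297. 300.] [290. 567. 756.] [229.  382.8 624.5]
side (198, 30) [262.9  14.6 679.3]
side (201, 165) [251.8 -14.4 344.5]
side (285, 145) [500.9 280.2 229.5]
side (250, 200) [387.9 252.9  34.5]
side (280, 122) [493.  386.2 257. ]
```

View pics/top0_c110_110.png

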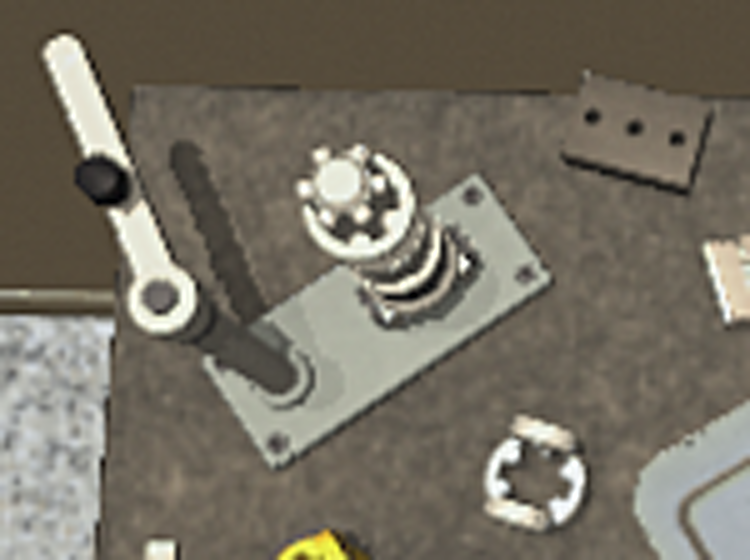

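The crop confirms it: bare steel, two ears and six internal slots at (217,205) in the top view. The fixture, with a teeth-up shaft at (181,150) and its gauge arm at (130,147), matches too. Next I'll fit the models to the depth from both cameras.

```bash
cat >> h.py <<'E'
from scipy.optimize import least_squares
def yoke_fit(P,x0,lim=3,zoff=0.):
    """ear+hub fit on points; x0=[x,y,yaw of yoke y axis]; zoff=underside height"""
    def res(p,Q):
        c,s=np.cos(p[2]),np.sin(p[2]); d=Q[:,:2]-p[:2]
        ya=d@[c,s]; xa=d@[-s,c]; z=Q[:,2]-zoff
        qy=np.abs(np.abs(ya)-22)-5; qx=np.abs(xa)-18
        zz=z-64; rr=np.where(zz>0,np.hypot(xa,zz)-18,qx)
        e=np.where((qy>0)&(rr>0),np.hypot(qy,rr),np.maximum(qy,rr))
        return np.where(z>45,e,np.hypot(*d.T)-27)
    z=P[:,2]-zoff
    Q=P[(np.hypot(P[:,0]-x0[0],P[:,1]-x0[1])<40)&(z>8)&(z<86)]
    rho=np.hypot(Q[:,0]-x0[0],Q[:,1]-x0[1]); z=Q[:,2]-zoff
    Q=Q[(z>47)|((rho>24)&(z<38))]
    s=least_squares(lambda p:res(p,Q),x0,loss='soft_l1',f_scale=1.0)
    return s.x,len(Q),np.median(np.abs(res(s.x,Q)))
def cyl(P,xy,zlo,zhi,R,tol=5):
    Q=P[(P[:,2]>zlo)&(P[:,2]<zhi)&(abs(np.hypot(P[:,0]-xy[0],P[:,1]-xy[1])-R)<tol)]
    s=least_squares(lambda p:np.hypot(Q[:,0]-p[0],Q[:,1]-p[1])-R,xy,loss='soft_l1',f_scale=1.)
    return s.x.round(1),len(Q),np.median(np.abs(s.fun)).round(2)
E
python3 - <<'E'
from h import *
Pt,Ps=[cloud(load(t)).reshape(-1,3) for t in('top0','side0')]
Pt=Pt[~np.isnan(Pt[:,0])];Ps=Ps[~np.isnan(Ps[:,0])]
for n,P in(('top',Pt),('side',Ps),('both',np.vstack([Pt,Ps]))):
    x,k,e=yoke_fit(P,[386.3,223.7,np.radians(-15)]);print(n,x[:2].round(1),np.degrees(x[2]).round(1),k,e.round(2))
    N=P[np.hypot(P[:,0]-495,P[:,1]-289)<45]
    print(' shaft h',np.histogram(N[:,2],np.arange(100,246,4))[0])
    print(' nose top',N[N[:,2]>226].mean(0).round(1),(N[:,2]>226).sum(), N[:,2].max())
    for zl,zh,R in((92,109,25.5),(14,240,0)):
        if R:print(' outer',cyl(P,[494,290],zl,zh,R))
    print(' inner collar',cyl(P,[494,290],183,196,26.5))
    print(' post',cyl(P,[440,370],30,200,11),' boss',cyl(P,[440,370],215,240,16))
    K=P[(P[:,2]>259)&(np.hypot(P[:,0]-492,P[:,1]-394)<25)];print(' knob',K.mean(0).round(1),len(K))
    B=P[(abs(P[:,2]-14)<3)&(np.hypot(P[:,0]-494,P[:,1]-290)<150)]
    print(' base',cv2.minAreaRect(B[:,:2].astype(np.float32)))
    M=P[(P[:,0]>180)&(P[:,0]<420)&(P[:,1]>60)&(P[:,1]<200)];print(' obst max',M[M[:,2].argmax()].round(), [M[(M[:,1]>y)][:,2].max().round() for y in(80,100,120,140,160)])
E
```

```text
top [387.6 225.9] -16.4 158 0.52
 shaft h [ 7 13 48 13 11  4  4  5  1  0  1 13 37 17  0  0  0  0  0  1  8 94 44 15
  7 10 13 14 10 19 56 44 65  2  0  0]
 nose top [499.6 295.6 229.3] 87 233.75589637483517
 outer (array([500.7, 296.1]), 9, np.float64(0.61))
 inner collar (array([495.5, 291.9]), 48, np.float64(2.25))
 post (array([443.7, 372.7]), 159, np.float64(0.31))  boss (array([442.1, 372.5]), 97, np.float64(1.74))
 knob [491.7 396.7 260.6] 35
 base ((457.6596984863281, 252.2489471435547), (196.3555908203125, 278.837158203125), 35.826175689697266)
 obst max [295.  74. 375.] [np.float64(328.0), np.float64(327.0), np.float64(56.0), np.float64(48.0), np.float64(46.0)]
side [386.4 223.7] -14.7 211 1.23
 shaft h [18 28 11 14 13 15  6 17  8 11  4 29 32 17  8  8 10  8  2  7 19 43 16 11
 20  7 13 14 15 16 22 18 11  0  0  0]
 nose top [497.3 291.6 228.3] 20 230.65285671333754
 outer (array([495.4, 293.7]), 26, np.float64(1.11))
 inner collar (array([495.8, 293.2]), 26, np.float64(1.46))
 post (array([442.1, 371.3]), 222, np.float64(1.41))  boss (array([441.6, 371. ]), 45, np.float64(1.98))
[... 268 characters left out ...]
.6] -15.4 369 1.08
 shaft h [ 25  41  59  27  24  19  10  22   9  11   5  42  69  34   8   8  10   8
   2   8  27 137  60  26  27  17  26  28  25  35  78  62  76   2   0   0]
 nose top [499.2 294.9 229.1] 107 233.75589637483517
 outer (array([496.3, 293.9]), 35, np.float64(1.24))
 inner collar (array([495.9, 292.6]), 74, np.float64(1.8))
 post (array([443.1, 372.2]), 381, np.float64(0.97))  boss (array([442. , 372.2]), 142, np.float64(1.97))
 knob [491.8 395.7 260.5] 42
 base ((457.6596984863281, 252.2489471435547), (196.3555908203125, 278.837158203125), 35.826175689697266)
 obst max [295.  74. 375.] [np.float64(328.0), np.float64(327.0), np.float64(73.0), np.float64(73.0), np.float64(73.0)]
```

Run:
```python
from h import *
f=load('top0');h=384;fl=h/2/np.tan(np.radians(float(f['vertical_fov']))/2);T=f['cam_to_world']
def ray(u,v,z):
    d=T[:3,:3]@[(u-f['cx'])/fl,(v-f['cy'])/fl,1]; return (T[:3,3]+d*(z-T[2,3])/d[2])
C=lambda u,v:(110+(u+.5)/5-.5,110+(v+.5)/5-.5)
A,B,D=[ray(*C(*p),14) for p in((280,466),(552,279),(476,173))]
print(A,B,D,'long',np.linalg.norm(A-B),np.degrees(np.arctan2(*(A-B)[1::-1])),'short',np.linalg.norm(D-B),np.degrees(np.arctan2(*(D-B)[1::-1])))
# plate centre along short; axis
print('nose tip ring centre',ray(*C(341,181),230), 'shoulder collar centre est')
P=cloud(f);N=P.reshape(-1,3);N=N[(np.hypot(N[:,0]-497,N[:,1]-293)<30)&(N[:,2]>222)]
print('nose cyl',[cyl(N,[497,293],a,b,R,3) for a,b,R in((224,230,12.),)])
N=N[N[:,2]>228.5];print(cv2.minEnclosingCircle(N[:,:2].astype(np.float32)),np.sort(N[:,2])[-12:].round(1))
```

```text
[394.20835961 372.46503963  14.        ] [504.23175242 225.15807299  14.        ] [564.92434559 271.23318234  14.        ] long 183.85997222075133 126.75600848277044 short 76.20043679499945 37.2041467520579
nose tip ring centre [499.30200276 294.9345039  230.        ] shoulder collar centre est
nose cyl [(array([498. , 293.4]), 39, np.float64(1.41))]
((499.2001037597656, 294.751220703125), 11.648794174194336) [231.2 231.2 231.2 231.3 231.3 231.4 231.4 231.7 231.8 231.8 232.8 233.8]
```

```bash
python3 -m inch '[[0,0,0,-0.8,-0.8,0,0],[0,0,0,-1,-1,0,0],[0,0,0,-1,-1,0,0],[0,0,0,-1,-1,0,0],[0,0,0,-1,-1,0,0],[0,0,0,-1,-1,0,0],[0,0,0,-1,-1,0,0],[0,0,0,-1,-1,0,0]]'
python3 -m inch '[[0,0,0,-1,-1,0,0],[0,0,0,-1,-0.95,0,0],[0,0,0,-0.7,-0.7,0,0],[0,0,0.038,0,0,0,0],[0,0,0.038,0,0,0,0],[0,0,0.038,0,0,0,0],[0,0,0.038,0,0,0,0],[0,0,0.038,0,0,0,0]]'
python3 -m inch '[[0,0,0.038,0,0,0,0],[0,0,0.038,0,0,0,0],[0,0,0.038,0,0,0,0],[0,0,0.038,0,0,0,0],[0,0,0.038,0,0,0,0],[0,0,0.038,0,0,0,0],[0,0,0.036,0,0,0,0],[0,0,0,0,0,0,0]]'
python3 - <<'E'
from h import *
s=r.sense();print(s['eef_pos'],s['tcp_rot'],s['qpos'])
E
```

```text
clock: 0.77
eef_pos: [352.4, 312.5, 253.1]
tcp_rot: [-3.141, -0.0, 2.725]
contact_force: [1.1, 0.4, 0.2]
opening: 0.997
grasp_force: 0.0
clock: 1.43
eef_pos: [387.2, 226.1, 253.1]
tcp_rot: [-3.141, -0.0, 2.122]
contact_force: [-0.1, 0.6, -0.3]
opening: 1.0
grasp_force: 0.0
clock: 2.1
eef_pos: [387.1, 226.2, 253.1]
tcp_rot: [-3.141, 0.0, 1.293]
contact_force: [0.3, -1.1, 0.0]
opening: 0.997
grasp_force: 0.0
[387.09199265 226.20328887 253.06035215] [-3.14123384e+00  4.14144758e-04  1.29336753e+00] [ 5.25519813e-01  7.34683908e-02  1.99360776e+00 -3.35719629e-05
  1.07506367e+00  8.02964658e-01]
```

```bash
python3 -m inch '[[0,0,0,0,0,1,0],[0,0,0,0,0,1,0],[0,0,0,0,0,1,0],[0,0,0,0,0,1,0],[0,0,0,0,0,1,0],[0,0,0,0,0,1,0],[0,0,0,0,0,1,0],[0,0,0,0,0,0.6,0]]'
python3 -m inch '[[0,0,0,0,0,0,0],[0,0,0,0,0,0,0.5],[0,0,0,0,0,0,1],[0,0,0,0,0,0,1],[0,0,0,0,0,0,1],[0,0,0,0,0,0,1],[0,0,0,0,0,0,1],[0,0,0,0,0,0,1]]' 70
```

```text
clock: 2.77
eef_pos: [386.3, 225.8, 61.1]
tcp_rot: [-3.14, 0.002, 1.303]
contact_force: [-1.1, -0.2, -0.4]
opening: 1.002
grasp_force: 0.0
clock: 3.43
eef_pos: [388.1, 226.8, 64.6]
tcp_rot: [3.14, -0.002, 1.299]
contact_force: [-0.5, -0.6, 7.3]
opening: 0.626
grasp_force: 73.6
```

```bash
python3 -m inch '[[0,0,0,0,0,-0.1,1],[0,0,0,0,0,-0.5,1],[0,0,0,0,0,-0.9,1],[0,0,0,0,0,-1,1],[0,0,0,0,0,-1,1],[0,0,0,0,0,-1,1],[0,0,0,0,0,-1,1],[0,0,0,0,0,-1,1]]' 90
python3 -m inch '[[0,0,0,0,0,-1,1],[0,0,0,0,0,-1,1],[0,0,0,0,0,-1,1],[0,0,0,0,0,-0.6,1],[0,0,0,0,0,0,1],[0,0,0,0,0,0,1]]'
python3 - <<'E'
from h import *
snap('top','top1');snap('side','side1');crop('side1',190,90,330,220,5)
s=r.sense();print(s['eef_pos'],s['tcp_rot'])
p=s['eef_pos']
for t in('top1','side1'):
    P=cloud(load(t)).reshape(-1,3);P=P[~np.isnan(P[:,0])]
    P=P[P[:,2]<p[2]-24]   # hub only below finger tips
    print(t,cyl(P,p[:2],p[2]-60,p[2]-26,27,8), P[np.hypot(P[:,0]-p[0],P[:,1]-p[1])<35][:,2].min())
E
```

```text
clock: 4.1
eef_pos: [386.8, 226.1, 227.4]
tcp_rot: [3.141, -0.0, 1.299]
contact_force: [0.9, 0.5, -3.6]
opening: 0.618
grasp_force: 95.1
clock: 4.6
eef_pos: [387.2, 226.3, 316.1]
tcp_rot: [3.141, -0.001, 1.299]
contact_force: [-0.6, 1.0, -4.2]
opening: 0.619
grasp_force: 95.1
[386.44163423 225.85248255 314.49363183] [-3.14023370e+00  1.41481603e-03  1.29866986e+00]
top1 (array([386.7, 225.6]), 50, np.float64(0.21)) -4.7454766950666
side1 (array([385. , 224.3]), 190, np.float64(1.47)) -6.9879033028502135
```

View pics/side1_c190_90.png

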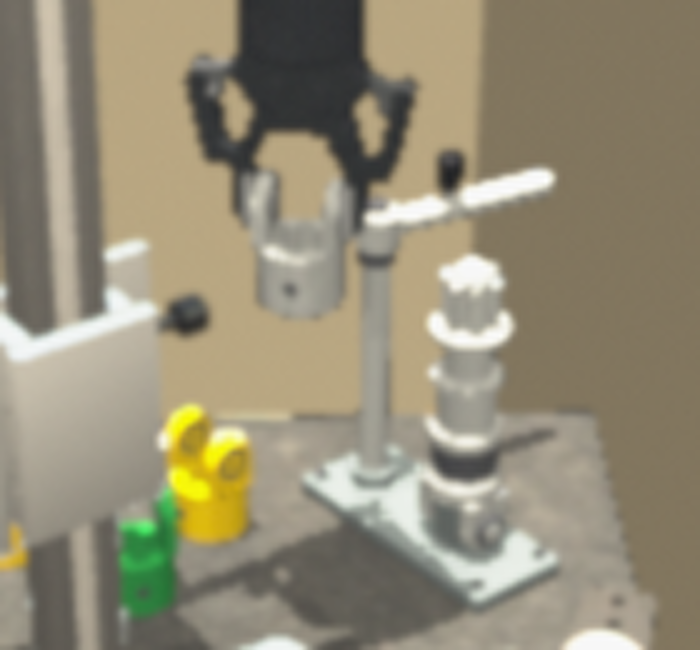

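```bash
python3 -m inch '[[0,0,0,0.96,0.89,0,1],[0,0,0,0.96,0.89,0,1],[0,0,0,0.96,0.89,0,1],[0,0,0,0.97,0.89,0,1],[0,0,0.036,0,0,0,1],[0,0,0.036,0,0,0,1],[0,0,0.036,0,0,0,1],[0,0,0.036,0,0,0,1]]'
python3 -m inch '[[0,0,0.036,0,0,0,1],[0,0,0.036,0,0,0,1],[0,0,0,0,0,0,1],[0,0,0,0,0,0,1]]'
python3 - <<'E'
from h import *
snap('top','top2');snap('side','side2');crop('side2',240,90,340,215,5)
s=r.sense();print(s['eef_pos'],s['tcp_rot'],s['contact_force'])
p=s['eef_pos']
for t in('top2','side2'):
    P=cloud(load(t)).reshape(-1,3);P=P[~np.isnan(P[:,0])]
    print(t,'yoke',cyl(P,p[:2],p[2]-60,p[2]-26,27,8),'collar',cyl(P,p[:2],180,189,26.5,6),'outer',cyl(P,p[:2],92,109,25.5,6),'teeth/nose', cyl(P,p[:2],196,218,20,3))
E
```

```text
clock: 5.37
eef_pos: [498.2, 294.7, 313.2]
tcp_rot: [-3.14, 0.004, 0.841]
contact_force: [0.2, 0.5, -3.2]
opening: 0.624
grasp_force: 95.8
clock: 5.7
eef_pos: [498.3, 294.8, 314.2]
tcp_rot: [-3.141, 0.003, 0.623]
contact_force: [-0.6, -0.1, -3.0]
opening: 0.616
grasp_force: 95.8
[498.6040694  294.94507845 314.87245795] [-3.14143502e+00  1.43794089e-03  6.23440481e-01] [ 0.41794286 -0.62877693 -3.45763103]
top2 yoke (array([498.6, 294.9]), 0, np.float64(nan)) collar (array([498.6, 294.9]), 0, np.float64(nan)) outer (array([498.6, 294.9]), 0, np.float64(nan)) teeth/nose (array([498.6, 294.9]), 0, np.float64(nan))
side2 yoke (array([496.9, 292.8]), 169, np.float64(1.41)) collar (array([499.7, 296.5]), 50, np.float64(2.2)) outer (array([498.2, 296.3]), 59, np.float64(1.27)) teeth/nose (array([498.4, 295.1]), 33, np.float64(1.55))
  return _methods._mean(a, axis=axis, dtype=dtype,
  ret = ret.dtype.type(ret / rcount)
```

View pics/side2_c240_90.png

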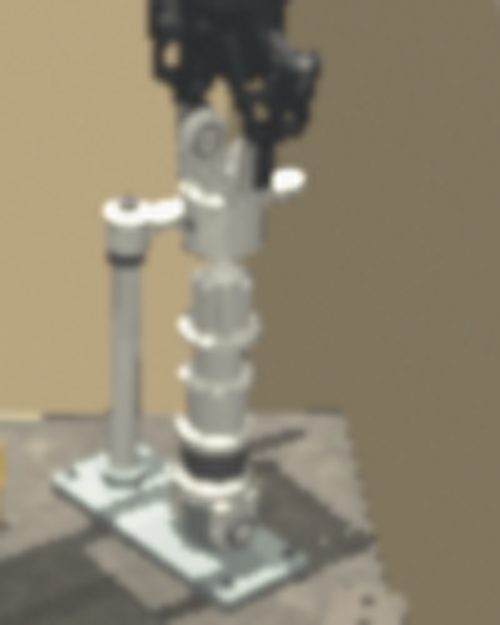

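```bash
python3 -m inch '[[0,0,0,0,0,0.3,1],[0,0,0,0,0,0.3,1],[0,0,0,0,0,0.3,1],[0,0,0,0,0,0.1,1],[0,0,0,0,0,0,1],[0,0,0,0,0,0,1]]'
python3 -m inch '[[0,0,0,0,0,0.08,1],[0,0,0,0,0,0.08,1],[0,0,0,0,0,0,1],[0,0,0,0,0,0,1]]'
python3 -m inch '[[0,0,0,0,0,0.08,1],[0,0,0,0,0,0.08,1],[0,0,0,0,0,0,1],[0,0,0,0,0,0,1]]'
```

```text
clock: 6.3
eef_pos: [498.8, 295.1, 290.5]
tcp_rot: [3.142, 0.001, 0.62]
contact_force: [-0.2, 1.0, -4.6]
opening: 0.623
grasp_force: 96.3
clock: 6.63
eef_pos: [499.3, 295.5, 287.0]
tcp_rot: [-3.142, -0.001, 0.62]
contact_force: [2.7, 2.6, -4.1]
opening: 0.625
grasp_force: 96.4
clock: 6.97
eef_pos: [499.5, 295.8, 282.7]
tcp_rot: [-3.141, -0.002, 0.62]
contact_force: [4.5, 5.1, -4.8]
opening: 0.621
grasp_force: 96.2
```

```bash
python3 -m inch '[[0,0,0,0.05,-0.015,0,1],[0,0,0,0,0,0,1],[0,0,0,0,0,0,1]]'
python3 -m inch '[[0,0,0,0.03,-0.005,0.08,1],[0,0,0,0,0,0.08,1],[0,0,0,0,0,0,1],[0,0,0,0,0,0,1]]'
python3 - <<'E'
from h import *
s=r.sense();print(s['wrist_torque'],s['eef_pos'],s['contact_force'])
E
```

```text
clock: 7.22
eef_pos: [499.8, 296.2, 282.6]
tcp_rot: [-3.142, -0.0, 0.62]
contact_force: [2.1, 3.3, -3.2]
opening: 0.62
grasp_force: 96.2
clock: 7.55
eef_pos: [499.9, 296.5, 278.3]
tcp_rot: [-3.141, 0.001, 0.62]
contact_force: [0.1, 2.1, -4.2]
opening: 0.624
grasp_force: 96.2
[ 0.49051403 -0.22591265  0.0109071 ] [499.92949561 296.5012888  278.25064843] [ 0.08388589  2.09110339 -4.20142076]
```

```bash
python3 -m inch '[[0,0,0,0.014,-0.02,0.08,1],[0,0,0,0,0,0.1,1],[0,0,0,0,0,0.1,1],[0,0,0,0,0,0.1,1],[0,0,0,0,0,0,1],[0,0,0,0,0,0,1]]'
python3 -m inch '[[0,0,0,0,0,0.1,1],[0,0,0,0,0,0.1,1],[0,0,0,0,0,0.1,1],[0,0,0,0,0,0,1],[0,0,0,0,0,0,1]]'
python3 - <<'E'
from h import *
s=r.sense();print(s['wrist_torque'],s['eef_pos'],s['contact_force'])
E
```

```text
clock: 8.05
eef_pos: [500.0, 297.1, 269.0]
tcp_rot: [3.142, 0.001, 0.62]
contact_force: [-0.2, -0.1, -3.8]
opening: 0.624
grasp_force: 96.2
clock: 8.47
eef_pos: [500.1, 297.2, 261.5]
tcp_rot: [-3.142, 0.001, 0.62]
contact_force: [-0.7, -0.0, -2.3]
opening: 0.62
grasp_force: 96.1
[ 0.02571236 -0.01986775  0.04320994] [500.07310426 297.23653551 261.49899081] [-0.72766538 -0.01486261 -2.2672293 ]
```

```bash
for i in 1 2; do :; done
python3 -m inch '[[0,0,0,0,0,0.1,1],[0,0,0,0,0,0.1,1],[0,0,0,0,0,0.1,1],[0,0,0,0,0,0,1]]'
python3 -m inch '[[0,0,0,0,0,0.08,1],[0,0,0,0,0,0.08,1],[0,0,0,0,0,0,1]]'
python3 -m inch '[[0,0,0,0,0,0.08,1],[0,0,0,0,0,0.08,1],[0,0,0,0,0,0,1]]'
python3 -m inch '[[0,0,0,0,0,0.1,1],[0,0,0,0,0,0.1,1],[0,0,0,0,0,0.1,1],[0,0,0,0,0,0.1,1],[0,0,0,0,0,0,1]]'
```

```text
clock: 8.8
eef_pos: [499.9, 297.1, 253.6]
tcp_rot: [-3.142, 0.001, 0.62]
contact_force: [0.5, 0.0, -3.6]
opening: 0.622
grasp_force: 96.1
clock: 9.05
eef_pos: [500.4, 297.4, 250.7]
tcp_rot: [-3.142, -0.0, 0.62]
contact_force: [-1.4, -1.0, 1.1]
opening: 0.621
grasp_force: 96.8
clock: 9.3
eef_pos: [500.4, 297.4, 247.0]
tcp_rot: [-3.142, -0.001, 0.62]
contact_force: [-2.0, 0.1, 3.7]
opening: 0.621
grasp_force: 97.2
clock: 9.72
eef_pos: [500.4, 297.4, 236.8]
tcp_rot: [-3.142, -0.001, 0.62]
contact_force: [-1.0, -0.5, 2.5]
opening: 0.622
grasp_force: 97.0
```

```bash
python3 -m inch '[[0,0,0,0,0,0.1,1],[0,0,0,0,0,0.1,1],[0,0,0,0,0,0.1,1],[0,0,0,0,0,0.1,1],[0,0,0,0,0,0,1]]'
python3 -m inch '[[0,0,0,0,0,0.1,1],[0,0,0,0,0,0.1,1],[0,0,0,0,0,0.1,1],[0,0,0,0,0,0.1,1],[0,0,0,0,0,0,1]]'
python3 -m inch '[[0,0,0,0,0,0.1,1],[0,0,0,0,0,0.1,1],[0,0,0,0,0,0.1,1],[0,0,0,0,0,0.1,1],[0,0,0,0,0,0,1]]'
python3 -m inch '[[0,0,0,0,0,0.1,1],[0,0,0,0,0,0.1,1],[0,0,0,0,0,0.1,1],[0,0,0,0,0,0,1]]'
```

```text
clock: 10.13
eef_pos: [500.4, 297.4, 226.7]
tcp_rot: [-3.142, -0.001, 0.62]
contact_force: [-1.7, -0.5, 2.3]
opening: 0.62
grasp_force: 97.0
clock: 10.55
eef_pos: [500.4, 297.4, 217.4]
tcp_rot: [-3.142, -0.001, 0.62]
contact_force: [-4.2, -1.9, 9.1]
opening: 0.62
grasp_force: 97.9
clock: 10.97
eef_pos: [500.4, 297.4, 207.4]
tcp_rot: [3.142, -0.001, 0.62]
contact_force: [-3.2, -2.3, 9.4]
opening: 0.624
grasp_force: 97.9
clock: 11.3
eef_pos: [500.4, 297.4, 199.9]
tcp_rot: [3.142, -0.001, 0.62]
contact_force: [-3.6, -2.0, 9.8]
opening: 0.622
grasp_force: 97.9
```

```bash
python3 -m inch '[[0,0,0,0,0,0.1,1],[0,0,0,0,0,0.1,1],[0,0,0,0,0,0,1]]'
python3 -m inch '[[0,0,0,0,0,0.1,1],[0,0,0,0,0,0.08,1],[0,0,0,0,0,0,1]]'
python3 -m inch '[[0,0,0,0,0,0.08,1],[0,0,0,0,0,0.04,1],[0,0,0,0,0,0,1]]'
```

```text
clock: 11.55
eef_pos: [500.4, 297.4, 194.9]
tcp_rot: [-3.142, -0.001, 0.62]
contact_force: [-3.5, -2.4, 10.1]
opening: 0.622
grasp_force: 97.9
clock: 11.8
eef_pos: [500.4, 297.4, 190.5]
tcp_rot: [3.142, -0.001, 0.62]
contact_force: [-4.0, -2.8, 10.9]
opening: 0.62
grasp_force: 98.1
clock: 12.05
eef_pos: [500.7, 297.6, 190.2]
tcp_rot: [3.142, -0.002, 0.62]
contact_force: [-11.3, -6.2, 35.6]
opening: 0.617
grasp_force: 101.0
```

```bash
python3 -m inch '[[0,0,0,0,0,0.02,1],[0,0,0,0,0,0,1],[0,0,0,0,0,-0.06,1],[0,0,0,0,0,0,1]]'
python3 -m inch '[[0,0,0,0,0,0,0],[0,0,0,0,0,0,0],[0,0,0,0,0,0,0],[0,0,0,0,0,0,0],[0,0,0,0,0,0,0],[0,0,0,0,0,0,0]]'
python3 -m inch '[[0,0,0,0,0,-0.2,0],[0,0,0,0,0,-0.5,0],[0,0,0,0,0,-1,0],[0,0,0,0,0,-1,0],[0,0,0,0,0,-1,0],[0,0,0,0,0,-1,0],[0,0,0,0,0,-1,0],[0,0,0,0,0,-0.6,0]]'
python3 - <<'E'
from h import *
snap('side','side3');crop('side3',240,90,340,215,5)
f=snap('top','top3')
s=r.sense();print(s['eef_pos'],s['tcp_rot'])
for t in('top3','side3'):
    P=cloud(load(t)).reshape(-1,3);P=P[~np.isnan(P[:,0])]
    N=P[(np.hypot(P[:,0]-500,P[:,1]-296)<33)&(P[:,2]<225)];print(t,np.sort(N[:,2])[-8:].round(1),cyl(P,[500,296],130,165,27))
    x,k,e=yoke_fit(P,[500,296,np.radians(-54.5)],zoff=126.);print(x[:2],np.degrees(x[2]),k,e)
    K=P[(P[:,2]>257)&(P[:,2]<265)&(np.hypot(P[:,0]-492,P[:,1]-394)<25)];print(K.mean(0),len(K))
E
```

```text
clock: 12.38
eef_pos: [500.6, 297.6, 190.3]
tcp_rot: [3.142, -0.002, 0.62]
contact_force: [-8.1, -4.9, 26.8]
opening: 0.62
grasp_force: 99.4
clock: 12.88
eef_pos: [500.2, 297.3, 187.0]
tcp_rot: [-3.142, 0.0, 0.62]
contact_force: [-0.3, 0.5, 0.2]
opening: 1.001
grasp_force: 0.0
clock: 13.55
eef_pos: [500.9, 297.6, 349.1]
tcp_rot: [3.141, -0.004, 0.62]
contact_force: [0.9, 1.3, -0.4]
opening: 1.005
grasp_force: 0.0
[501.45825139 298.01345329 349.16185498] [ 3.14103995 -0.00645595  0.61993678]
top3 [] (array([500., 296.]), 0, np.float64(nan))
[500. 296.] -54.5 0 nan
[nan nan nan] 0
side3 [205.8 206.8 206.9 207.  207.3 207.7 207.9 208.4] (array([499. , 295.5]), 149, np.float64(1.43))
[498.39011568 295.27879982] -53.49867971831974 301 1.4020773118631489
[491.39814172 392.33996306 259.05748332] 8
  return _methods._mean(a, axis=axis, dtype=dtype,
  ret = ret.dtype.type(ret / rcount)
<stdin>:9: RuntimeWarning: Mean of empty slice.
  ret = um.true_divide(
```

View pics/side3_c240_90.png

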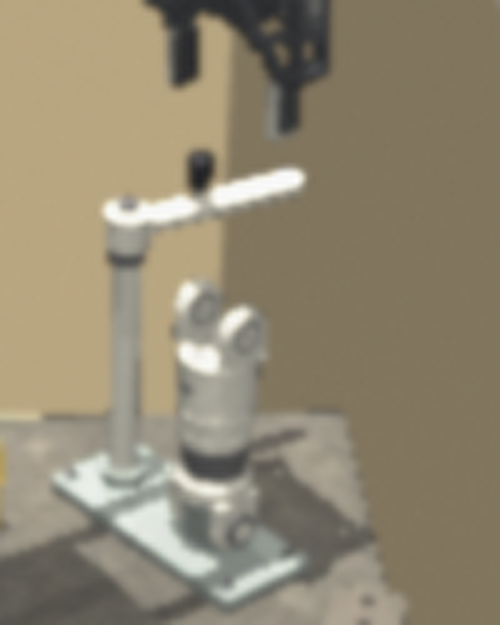

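The yoke is seated and closed: the ear tops read 208 mm, at crop (200,300) and (240,335), and lie parallel to the lower ears. Next is the gauge arm, which I'll push by its knob with shut fingers.

```bash
python3 -m inch '[[0,0,-0.0374,0,0,0,1],[0,0,-0.0374,0,0,0,1],[0,0,-0.0374,0,0,0,1],[0,0,-0.0374,0,0,0,1],[0,0,-0.0374,0,0,0,1],[0,0,-0.0374,0,0,0,1],[0,0,-0.0374,0,0,0,1],[0,0,-0.0374,0,0,0,1]]' 40
python3 -m inch '[[0,0,-0.0374,0,0,0,1],[0,0,-0.0374,0,0,0,1],[0,0,-0.0374,0,0,0,1],[0,0,-0.0374,0,0,0,1],[0,0,0,0,0,0,1]]'
python3 -m inch '[[0,0,0,0.99,0.31,0,1],[0,0,0,0.99,0.31,0,1],[0,0,0,0.99,0.31,0,1],[0,0,0,0.99,0.31,0,1],[0,0,0,0.99,0.31,0,1],[0,0,0,0,0,0,1],[0,0,0,0,0,0,1]]'
python3 - <<'E'
from h import *
f=snap('top','top4');P=cloud(f).reshape(-1,3)
K=P[(P[:,2]>257)&(P[:,2]<265)&(np.hypot(P[:,0]-492,P[:,1]-394)<20)];print('knob',K.mean(0),len(K))
s=r.sense();print(s['eef_pos'],s['tcp_rot'],s['qpos'])
B=P[(P[:,2]>218)&(P[:,2]<228)&(np.hypot(P[:,0]-520,P[:,1]-408)<70)];d=np.linalg.svd(B-B.mean(0),full_matrices=0)[2][0];print('bar dir',np.degrees(np.arctan2(d[1],d[0])),len(B))
E
```

```text
clock: 14.32
eef_pos: [499.8, 297.0, 344.2]
tcp_rot: [-3.141, 0.001, 1.566]
contact_force: [-0.2, 0.7, 0.6]
opening: 0.0
grasp_force: 0.0
clock: 14.73
eef_pos: [499.9, 297.1, 344.2]
tcp_rot: [-3.141, 0.0, 2.035]
contact_force: [0.6, -0.3, 0.1]
opening: 0.005
grasp_force: 0.0
clock: 15.32
eef_pos: [479.5, 426.2, 344.0]
tcp_rot: [-3.14, 0.0, 2.028]
contact_force: [0.1, -0.6, -0.5]
opening: 0.001
grasp_force: 0.0
knob [492.21665327 396.20292813 259.92637745] 59
[479.74354256 425.28720097 344.12578668] [-3.14039590e+00  6.89461177e-04  2.02825427e+00] [ 7.23135825e-01  3.10804126e-01  1.49086191e+00 -3.60502522e-04
  1.34126242e+00  2.65760555e-01]
bar dir -153.37959640709963 340
```

```bash
python3 -m inch '[[0,0,0,0,0,0.9,1],[0,0,0,0,0,0.9,1],[0,0,0,0,0,0.9,1],[0,0,0,0,0,0.9,1],[0,0,0,0,0,0,1],[0,0,0,-0.16,0,0,1],[0,0,0,-0.16,0,0,1],[0,0,0,0,0,0,1]]'
python3 -m inch '[[0,0,0.037,-0.26,0.09,0,1],[0,0,0.037,-0.26,0.09,0,1],[0,0,0.037,-0.26,0.09,0,1],[0,0,0,0,0,0,1]]'
cat > g.py <<'E'
from h import *
s=r.sense();p=s['eef_pos'];yaw=s['tcp_rot'][2];x=np.array([np.cos(yaw),np.sin(yaw)]);y=np.array([np.sin(yaw),-np.cos(yaw)])
d=p[:2]-[445.1,374.6];print('tang',d@x,'rad',d@y,'radial angle',np.degrees(yaw)-90,p,s['contact_force'])
E
python3 g.py
```

```text
clock: 16.03
eef_pos: [484.9, 417.7, 256.7]
tcp_rot: [3.139, -0.0, 2.029]
contact_force: [0.2, -0.6, 0.1]
opening: 0.0
grasp_force: 0.0
clock: 16.37
eef_pos: [497.6, 401.8, 256.5]
tcp_rot: [3.139, -0.001, 1.675]
contact_force: [0.1, -0.2, -1.0]
opening: 0.001
grasp_force: 0.0
tang 21.585795080183292 rad 55.08926677301762 radial angle 5.961876585514247 [497.64925596 401.79098308 256.53650534] [ 0.0685254  -0.19359423 -0.96646095]
```

```bash
python3 -m inch '[[0,0,0.037,-0.26,0.09,0,1],[0,0,0.037,-0.26,0.09,0,1],[0,0,0.037,-0.26,0.09,0,1],[0,0,0,0,0,0,1]]';python3 g.py
python3 -m inch '[[0,0,0.037,-0.26,0.09,0,1],[0,0,0.037,-0.26,0.09,0,1],[0,0,0.037,-0.26,0.09,0,1],[0,0,0,0,0,0,1]]';python3 g.py
```

```text
clock: 16.7
eef_pos: [503.8, 382.4, 256.1]
tcp_rot: [3.14, -0.001, 1.33]
contact_force: [1.0, -0.8, 0.3]
opening: 0.003
grasp_force: 0.0
tang 21.57410172360835 rad 55.15881671662864 radial angle -13.788069635761872 [503.81113863 382.40635172 256.12104842] [ 0.95319779 -0.78578387  0.32351832]
clock: 17.03
eef_pos: [502.9, 361.9, 255.7]
tcp_rot: [3.141, -0.001, 0.984]
contact_force: [0.2, 1.3, -0.8]
opening: 0.001
grasp_force: 0.0
tang 21.41772808137607 rad 55.191511669678896 radial angle -33.610308844461926 [502.92028556 361.88636108 255.67625839] [ 0.20189396  1.3137302  -0.8050808 ]
```

```bash
python3 -m inch '[[0,0,0.037,-0.26,0.09,0,1],[0,0,0.037,-0.26,0.09,0,1],[0,0,0,0,0,0,1]]';python3 g.py
python3 -m inch '[[0,0,0.037,-0.26,0.09,0,1],[0,0,0,0,0,0,1],[0,0,0,0,0,0,1]]';python3 g.py
python3 -m inch '[[0,0,0.003,-0.05,0.01,0,1],[0,0,0,0,0,0,1]]';python3 g.py
```

```text
clock: 17.28
eef_pos: [498.3, 349.0, 255.3]
tcp_rot: [3.141, -0.0, 0.754]
contact_force: [0.2, 0.3, -0.3]
opening: -0.003
grasp_force: 0.0
tang 21.27373049722761 rad 55.143275229886655 radial angle -46.813953500433 [498.34980704 348.95218406 255.31444354] [ 0.19498852  0.26040412 -0.26070907]
clock: 17.53
eef_pos: [495.1, 343.4, 254.9]
tcp_rot: [-3.141, 0.0, 0.644]
contact_force: [0.7, -0.1, -0.2]
opening: -0.001
grasp_force: 0.0
tang 21.244287619495235 rad 55.01367961423352 radial angle -53.10292957571773 [495.11845951 343.35934684 254.92074228] [ 0.6517251  -0.13672458 -0.18457451]
clock: 17.7
eef_pos: [494.5, 342.5, 254.9]
tcp_rot: [-3.141, -0.0, 0.63]
contact_force: [1.0, 0.7, 0.0]
opening: 0.004
grasp_force: 0.4
tang 21.014584682768064 rad 55.016914105923526 radial angle -53.9255946393474 [494.48100566 342.50654448 254.86168106] [1.00783884 0.72371581 0.04088079]
```

```bash
for k in 1; do python3 -m inch '[[0,0,0,-0.05,0,0,1],[0,0,0,0,0,0,1]]';python3 g.py;done
python3 -m inch '[[0,0,0,-0.05,0,0,1],[0,0,0,0,0,0,1]]';python3 g.py
python3 -c "
from h import *
snap('side','side5');crop('side5',240,90,340,215,5)"
```

```text
clock: 17.87
eef_pos: [493.8, 341.7, 254.9]
tcp_rot: [3.142, -0.001, 0.628]
contact_force: [2.9, 1.6, 0.2]
opening: 0.003
grasp_force: 1.7
tang 20.101553653158028 rad 55.16873859603443 radial angle -54.04089217177892 [493.76643543 341.74820796 254.89275483] [2.91123339 1.57603552 0.19915295]
clock: 18.03
eef_pos: [493.7, 341.7, 255.0]
tcp_rot: [-3.142, -0.004, 0.627]
contact_force: [6.7, 5.4, -2.7]
opening: -0.0
grasp_force: 4.3
tang 20.025046435613596 rad 55.152319127662984 radial angle -54.09332239336782 [493.66475476 341.67211843 254.98093518] [ 6.68439515  5.4058529  -2.71060565]
```

View pics/side5_c240_90.png

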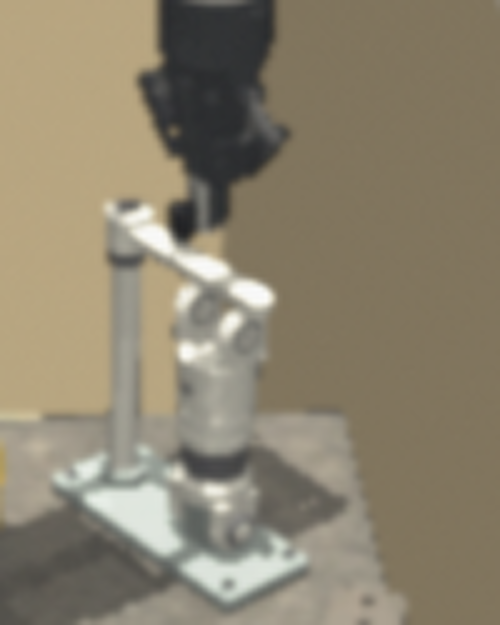

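The bar lies over the yoke, from crop (150,235) to (250,295), and the force rises with no further motion, so it's at the stop. One more firm nudge, then retreat.

```bash
python3 -m inch '[[0,0,0,-0.06,0,0,1],[0,0,0,0,0,0,1]]';python3 g.py
python3 -m inch '[[0,0,0,0.3,0,0,1],[0,0,0,0.8,0,0,1],[0,0,0,0.5,0,-0.5,1],[0,0,0,0,0,-1,1],[0,0,0,0,0,-1,1],[0,0,0,0,0,-1,1],[0,0,0,0,0,0,1],[0,0,0,0,0,0,1]]'
python3 - <<'E'
from h import *
for t in('side','top'):
    P=cloud(snap(t,t+'6')).reshape(-1,3)
    K=P[(P[:,2]>257)&(P[:,2]<265)&(np.hypot(P[:,0]-477,P[:,1]-330)<25)];print('knob',K.mean(0) if len(K) else 0,len(K))
    N=P[(np.hypot(P[:,0]-500,P[:,1]-296)<33)&(P[:,2]<210)&(P[:,2]>190)];print(np.sort(N[:,2])[-5:])
    B=P[(P[:,2]>219)&(P[:,2]<228)&(np.hypot(P[:,0]-485,P[:,1]-320)<65)];d=np.linalg.svd(B-B.mean(0),full_matrices=0)[2][0];print('bar dir',np.degrees(np.arctan2(d[1],d[0])),len(B))
crop('side6',240,90,340,215,5)
E
```

```text
clock: 18.25
eef_pos: [493.6, 341.6, 255.1]
tcp_rot: [-3.142, -0.007, 0.627]
contact_force: [12.7, 8.9, -7.1]
opening: -0.003
grasp_force: 7.3
tang 19.908914340476958 rad 55.1537998886407 radial angle -54.091179414126046 [493.57279341 341.60462439 255.1047289 ] [12.69154309  8.91203413 -7.05899652]
clock: 18.92
eef_pos: [523.9, 363.4, 343.7]
tcp_rot: [3.142, -0.002, 0.626]
contact_force: [0.7, 0.8, -0.6]
opening: -0.001
grasp_force: 0.0
knob [474.04713255 325.51873802 259.06298856] 5
[208.03592828 208.50266949 209.4921577  209.56002698 209.69445641]
bar dir -53.11347071275789 118
knob 0 0
[206.28317334 206.40348612 206.53018239 207.2119222  209.04810041]
bar dir 126.27782213293327 183
```

View pics/side6_c240_90.png

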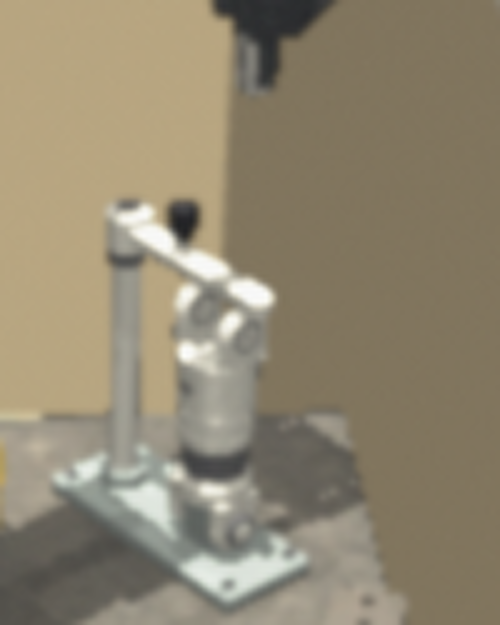

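The arm is at its stop over the closed yoke, the bar clears the ears and the robot touches nothing. Handing in.

```bash
python3 -c "
from rig import r
print(r.sign_off())"
```

```text
the job is handed in; nothing more can be done
None
```

The job is handed in after 19 s on the robot clock: the steel yoke is seated in phase, the shaft was pressed closed inner stage first (ear tops read about 208 mm), and the gauge arm is at its stop over the yoke with the robot clear.

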